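# Make up a locker handover set on the key counter

## Task

Make up a new member's locker set, in this order: first lift the clear token box by its handle onto the middle of the black glass coaster, then stand the empty steel cup in the box's larger compartment, then take the blue fob from the beech rack and stand it in the cup the same way up, and last stand the padlock in the box's smaller compartment. Let go of each before going to the next. Leave the brass key in the rack and the mug, bottle and stapler where they are.

Things in the scene. Friction and masses are not known exactly. Their poses are not given: they have to be found in the camera images.
- token_box_mid (a point): Loose clear open box, 116 (x) x 68 mm; point: mid-plan, 30 mm above underside. Floor and walls 3 mm thick, walls 16 mm high. Divider at x = +11 mm bears an upright plate handle, 8 (x) x 44 mm, top 60 mm up: pinch along x above the walls. Larger bay 62 x 62 mm centred at x = -24; smaller 40 (x) x 62 mm at x = +35. Load the bays with fingers closing along y, over the walls, clear of the handle.
- cup_mid (a point): Plain round steel cup, no handle, open at the top, 48 mm outside diameter, 52 mm high, wall 3 mm (42 mm inside), floor 4 mm thick, loose, standing, 0.12 kg. This point is at its centre, 26 mm up; z up. Grip it across the outside near its rim, so that the fingertips stay over the 16 mm walls of the box.
- fob_mid (a point): Flat blue plastic fob, 24 mm wide (its x), 9 mm thick (its y), 90 mm long (its z, up), loose, 0.03 kg, standing in a slot of the rack with its foot 15 mm above the counter, so that 65 mm show over the rack. This point is its centre, 45 mm above its foot. Grip it high. In the cup it may lean on the rim.
- padlock_mid (a point): Tall chrome padlock standing upright, loose, 0.25 kg: body 38 mm wide (its y), 20 mm thick (its x), 55 mm high, with a closed round-bar shackle above it, 34 mm wide, to 95 mm overall. This point is its centre, 47.5 mm above its foot, so in the upper part of the body; z up.
- coaster: Square black glass coaster, 110 x 110 mm, 6 mm thick, fixed on the counter; origin at the centre of its underside, x and y along its edges.
- rack: Beech rack block, 60 mm (its x) by 140 mm (its y), 40 mm high, fixed; origin at the centre of its underside. Three open slots in the top at y = -45, 0 and 45 mm, each about 31 mm (x) by 11.5 mm (y), 25 mm deep. The fob stands in one outer slot and the key in the other; the middle one is empty.
- key_mid (a point): Brass key, 80 mm long, 7 mm thick (its y), round bow 28 mm wide at the top, standing in the rack; stays there. This point is 40 mm above its foot.
- mug: White mug with a handle at its +y side, 72 mm across the rim, 85 mm high; origin at the centre of its underside. Stays where it is.
- bottle: Grey bottle, 50 mm in diameter, 125 mm high; origin at the centre of its underside. Stays where it is.
- stapler: Black stapler, 100 mm (its x) by 34 mm, 40 mm high; origin at the centre of its underside. Stays where it is.
Things that resemble listed ones, but are neither listed nor needed, are in the scene too. Of the things shaped like the part that bears fob_mid, the blue one is meant.

How it is judged:
On the way, in this order (a step that is already met when the one before it is completed fails the run):
1. the token box stands on the middle of the coaster, let go (horizontal distance between token_box_mid and coaster below 0.018 m and height (world z) of token_box_mid between 0.032 and 0.04 m and angle between token_box_mid's own z axis and vertical below 0.1 rad and contact force between the fingers and token_box below 0.05 N), for 0.2 s.
2. the cup stands in the larger compartment, let go (horizontal distance between token_box_mid and coaster below 0.018 m and height (world z) of token_box_mid between 0.032 and 0.04 m and angle between token_box_mid's own z axis and vertical below 0.1 rad and x of cup_mid in the frame of token_box_mid between -0.036 and -0.012 m and y of cup_mid in the frame of token_box_mid between -0.012 and 0.012 m and z of cup_mid in the frame of token_box_mid between -0.006 and 0.006 m and angle between cup_mid's own z axis and vertical below 0.15 rad and contact force between the fingers and cup below 0.05 N), for 0.2 s.
3. the fob stands in the cup, let go (horizontal distance between token_box_mid and coaster below 0.018 m and height (world z) of token_box_mid between 0.032 and 0.04 m and angle between token_box_mid's own z axis and vertical below 0.1 rad and x of cup_mid in the frame of token_box_mid between -0.036 and -0.012 m and y of cup_mid in the frame of token_box_mid between -0.012 and 0.012 m and z of cup_mid in the frame of token_box_mid between -0.006 and 0.006 m and angle between cup_mid's own z axis and vertical below 0.15 rad and horizontal distance between fob_mid and cup_mid below 0.03 m and z of fob_mid in the frame of cup_mid between 0 and 0.028 m and angle between fob_mid's own z axis and vertical below 0.75 rad and contact force between the fingers and fob below 0.05 N), for 0.2 s.
4. the padlock stands in the smaller compartment, let go (horizontal distance between token_box_mid and coaster below 0.018 m and height (world z) of token_box_mid between 0.032 and 0.04 m and angle between token_box_mid's own z axis and vertical below 0.1 rad and x of cup_mid in the frame of token_box_mid between -0.036 and -0.012 m and y of cup_mid in the frame of token_box_mid between -0.012 and 0.012 m and z of cup_mid in the frame of token_box_mid between -0.006 and 0.006 m and angle between cup_mid's own z axis and vertical below 0.15 rad and horizontal distance between fob_mid and cup_mid below 0.03 m and z of fob_mid in the frame of cup_mid between 0 and 0.028 m and angle between fob_mid's own z axis and vertical below 0.75 rad and x of padlock_mid in the frame of token_box_mid between 0.021 and 0.049 m and y of padlock_mid in the frame of token_box_mid between -0.016 and 0.016 m and z of padlock_mid in the frame of token_box_mid between 0.014 and 0.027 m and angle between padlock_mid's own z axis and vertical below 0.2 rad and contact force between the fingers and padlock below 0.05 N), for 0.2 s.
At the end, for the whole second after the job is handed in: Box level on the coaster, middles within 18 mm; cup upright on the floor of the larger compartment; fob down in the cup, leaning under 43 degrees; padlock upright on the floor of the smaller compartment; all at rest, let go. Key, mug, bottle and stapler moved under 20 mm, not tipped (horizontal distance between token_box_mid and coaster below 0.018 m and height (world z) of token_box_mid between 0.032 and 0.04 m and angle between token_box_mid's own z axis and vertical below 0.1 rad and x of cup_mid in the frame of token_box_mid between -0.036 and -0.012 m and y of cup_mid in the frame of token_box_mid between -0.012 and 0.012 m and z of cup_mid in the frame of token_box_mid between -0.006 and 0.006 m and angle between cup_mid's own z axis and vertical below 0.15 rad and horizontal distance between fob_mid and cup_mid below 0.03 m and z of fob_mid in the frame of cup_mid between 0 and 0.028 m and angle between fob_mid's own z axis and vertical below 0.75 rad and x of padlock_mid in the frame of token_box_mid between 0.021 and 0.049 m and y of padlock_mid in the frame of token_box_mid between -0.016 and 0.016 m and z of padlock_mid in the frame of token_box_mid between 0.014 and 0.027 m and angle between padlock_mid's own z axis and vertical below 0.2 rad and linear speed of each of token_box, cup, fob, padlock below 0.02 m/s); the robot touches nothing.
It fails at once if the brass key is shifted or knocked over (distance of key_mid from where it was at the start of the episode above 0.02 m or angle between key_mid's own z axis and vertical above 0.35 rad).
It fails at once if the mug is shifted or knocked over (distance of mug from where it was at the start of the episode above 0.02 m or angle between mug's own z axis and vertical above 0.35 rad).
It fails at once if the bottle is shifted or knocked over (distance of bottle from where it was at the start of the episode above 0.02 m or angle between bottle's own z axis and vertical above 0.35 rad).
It fails at once if the stapler is shifted or knocked over (distance of stapler from where it was at the start of the episode above 0.02 m or angle between stapler's own z axis and vertical above 0.35 rad).
It also fails if it takes over 118 s, if anything falls off the work surface, if the arm or the gripper's body presses on something with over 40 N, if the wrist force passes 120 N, or if a joint passes its speed limit or range.

## Robot

A 7-joint arm with a two-finger parallel gripper is mounted at the origin on the work surface. World frame = base frame: x ahead of the robot, y to its left, z up, the work surface at z = 0. Lengths are in m, angles in rad, forces in N, time in s.
With the tool pointing down it reaches from about 0.425 to 0.875 m from the base axis. Payload 8.4 kg.
Tool frame: the origin (TCP) lies midway between the tips of the shut fingers; the grasp point (between the pads) lies 19 mm behind it; z points along the fingers, y is the line along which they close (so a half turn about z gives the same grasp; the last joint's range is limited). The gripper opens to 87 mm and grips with 3 to 60 N. Pads are 19 mm wide; open, the fingers measure 117 mm over their backs; the gripper's body (75 mm by 190 mm) begins 51 mm behind the grasp point.
Start: joints at [-1.216, 0.333, 0.04, 1.465, -0.013, 1.343, -0.059], TCP at [0.285, 0.584, 0.223] pointing down, gripper open.
Joint ranges: [-2.58, 2.58], [-0.38, 2.09], [-1.3, 1.39], [0.25, 2.4], [-1.5, 4.64], [0.08, 2.09], [-2.65, 2.65]. Speed limits (rad/s): [2.22, 2.22, 2.79, 2.79, 3.14, 3.14, 3.14].

## Interface

Orientations are given as a unit quaternion [w, x, y, z].
In Python, from bench import arm, vision gives the robot as it stands.
- The arm moves only by the shell command python3 -m jog 'ROWS'. ROWS is JSON, a list of rows, each a list of 3 entries, a list of its own where there are three numbers: the shift along the world's x, y, z in mm, then the turn about the world's z in degrees, then the opening in per cent of the stroke, from 0 (shut) to 100 (fully open). A call has 1 to 10 rows; each row shifts and turns the commanded pose from where the row before left it; what a row does not reach is not made up. A row lasts 1/10 s, in which the tool goes at most 50 mm and 8.59 degrees, less where a joint would pass 70% of its speed; a pose out of reach is approached as far as the arm can. A call is refused whole if a number of a shift passes 50 or a number of a turn 8.59, either way. A call with a gripper value outside its range is refused whole. The fingers move at their own pace and stop on an object; the grip force is fixed at half the most. Time passes only in rows, so rows that do not move let the fingers close. It gives the time, the measured TCP pose, the force, the opening and the grip force at its end, in the units of the state.
- arm.observe(): the state, without advancing time (a new reading comes with each control period).
- vision.grab_frame(name): name is "scene" or "top" or "wrist"; returns a dict with "frame" (420x560x3 uint8, red, green, blue), "fov_y" (degrees; the focal length in pixels is half the picture's height over the tangent of half this angle, whatever the lens; pixels are square), "cx", "cy" (the principal point, pixels), "dist" ([k1, k2, p1, p2, k3] as OpenCV has them; the pictures are not rectified), "rvec" (rotation vector, rad) and "tvec" (3), from world to camera coordinates, as OpenCV has them; the wrist camera has in their place "T_tool_cam" (4x4, takes a point from camera to tool coordinates, whose origin is the TCP and whose axes are the flange's). Camera axes: x right, y down, z forward; pixel columns grow to the right and rows downward; lengths in m; the calibration is good to about 2 mm. A picture is of the moment at which its call begins: read the wrist's pose just before it. There is no depth.
- arm.close_job(): hands the job in; it is judged then, once.
Trained networks look in the newest picture that a camera, given by its name, has taken for a name from the list of things; names that differ only in an ending like _2 or _b are one class to them, and where a whole thing is asked for, a point or a joint stands for the part that bears it (a point fixed in the world has none). Each returns a list of dicts, best first, with "p" (0 to 1); they miss things now and then, are a little off and sometimes report something else, mostly with a low value. They report only what shows in the picture. A call takes as long as a camera call. They do not tell look-alikes from the thing itself.
- vision.trace(target, camera): "pixels" (420x560 bool, what is visible of it) and "box" ([left, top, right, bottom] in pixels, round what is visible of it).
The state is a dict: "clock": time; "qpos": joint angles; "qvel": joint speeds; "joint_efforts": joint torques, N m; "tcp_pos": TCP position; "ee_rot": TCP orientation; "wrist_force": force on the tool from outside, world axes, zero at the start; "torque": the same for the moment, N m; "gripper_width": opening from 0.0 (shut) to 1.0 (fully open); "gripper_force": force on a finger pad.
Only numpy, scipy, OpenCV 4.12 (cv2) and the standard library are available. Lean on these libraries where they do the work, as an engineer would, in place of code of your own. Each camera call takes 0.05 s, during which the arm holds its last target. There are 200 camera calls.

## Working session

There is one attempt and no reset: what is moved stays moved. The work goes in short steps, Python scripts to look and compute and a shell command to move; the robot and the scene stay as the last step left them, time stands still between calls to the robot, and variables do not carry over. Pictures are saved under pics/ and viewed, at most 14 in all, crops included, and the job is handed in when it is done.

```bash
ls; mkdir -p pics; cat > h.py <<'E'
import numpy as np, cv2
from bench import arm, vision
from scipy.spatial.transform import Rotation as R
def grab(n):
    s=arm.observe(); f=vision.grab_frame(n)
    h=f["frame"].shape[0]; fl=h/2/np.tan(np.radians(f["fov_y"])/2)
    f["K"]=np.array([[fl,0,f["cx"]],[0,fl,f["cy"]],[0,0,1]]); f["D"]=np.array(f["dist"],float)
    if "rvec" in f:
        Rm=cv2.Rodrigues(np.array(f["rvec"],float))[0]; t=np.array(f["tvec"],float).ravel()
    else:
        T=np.eye(4); q=s["ee_rot"]; T[:3,:3]=R.from_quat([q[1],q[2],q[3],q[0]]).as_matrix(); T[:3,3]=s["tcp_pos"]
        W=np.linalg.inv(T@np.array(f["T_tool_cam"])); Rm=W[:3,:3]; t=W[:3,3]
    f["R"]=Rm; f["t"]=t; return f
def ray(f,px):
    u=cv2.undistortPoints(np.array(px,float).reshape(-1,1,2),f["K"],f["D"]).reshape(-1,2)
    d=np.c_[u,np.ones(len(u))]@f["R"]; c=-f["R"].T@f["t"]; return c,d
def onz(f,px,z):
    c,d=ray(f,px); return c+d*((z-c[2])/d[:,2])[:,None]
def proj(f,P):
    return cv2.projectPoints(np.array(P,float).reshape(-1,3),cv2.Rodrigues(f["R"])[0],f["t"],f["K"],f["D"])[0].reshape(-1,2)
def save(f,n): cv2.imwrite(f"pics/{n}.png",f["frame"][:,:,::-1])
E
python3 - <<'E'
from h import *
for n in("top","scene"):
    f=grab(n); save(f,n+"0")
    for t in ["token_box_mid","cup_mid","fob_mid","padlock_mid","coaster","rack","key_mid","mug","bottle","stapler"]:
        for d in vision.trace(t,n)[:4]:
            m=d["pixels"]; ys,xs=np.nonzero(m); c=(xs.mean(),ys.mean())
            r=cv2.minAreaRect(np.c_[xs,ys].astype(np.float32))
            print(n,t,round(d["p"],2),d["box"],np.round(c),np.round(onz(f,c,.02)[0],3), len(xs), np.round(r[2]))
print(arm.observe())
E
```

```text
pics
top token_box_mid 0.73 [359.3, 236.2, 392.8, 286.0] [375. 261.] [ 0.452 -0.263  0.02 ] 1376 79.0
top cup_mid 0.63 [173.9, 172.6, 199.2, 195.0] [186. 183.] [0.65  0.211 0.02 ] 389 45.0
top fob_mid 0.49 [234.7, 191.9, 246.7, 209.2] [240. 198.] [0.612 0.073 0.02 ] 104 90.0
top coaster 0.6 [115.7, 222.1, 173.4, 283.1] [145. 253.] [0.471 0.305 0.02 ] 1943 26.0
top rack 0.69 [231.2, 186.8, 287.1, 225.1] [259. 206.] [0.591 0.024 0.02 ] 1337 12.0
top rack 0.41 [260.0, 256.7, 283.0, 297.5] [270. 279.] [ 0.409 -0.005  0.02 ] 597 12.0
top rack 0.35 [175.3, 170.9, 198.2, 195.0] [186. 183.] [0.649 0.211 0.02 ] 386 45.0
top key_mid 0.43 [272.7, 198.3, 282.0, 208.8] [277. 204.] [ 0.596 -0.02   0.02 ] 47 6.0
top mug 0.69 [187.4, 243.9, 235.4, 278.5] [215. 262.] [0.448 0.132 0.02 ] 898 30.0
top bottle 0.7 [296.0, 257.6, 319.6, 281.8] [309. 268.] [ 0.435 -0.099  0.02 ] 417 90.0
top bottle 0.37 [346.0, 175.5, 364.5, 187.5] [356. 180.] [ 0.659 -0.222  0.02 ] 224 79.0
top stapler 0.66 [260.8, 258.4, 278.1, 299.3] [271. 278.] [ 0.411 -0.005  0.02 ] 581 10.0
scene cup_mid 0.92 [309.7, 290.3, 336.9, 32
[... 1134 characters left out ...]
s': array([-1.21620308,  0.33321178,  0.03987605,  1.4653869 , -0.01340303,
        1.34331777, -0.05846867]), 'qvel': array([-0.00085791, -0.00069695, -0.00088577, -0.00021338,  0.00069024,
        0.00086227,  0.00065732]), 'joint_efforts': array([-3.80821293e-04, -6.56157732e+01,  1.33224137e+00, -4.04060698e+01,
       -6.01209118e-02,  3.54051939e-02,  3.93128857e-05]), 'tcp_pos': array([0.28492964, 0.58418923, 0.22254436]), 'ee_rot': array([-1.37553770e-05,  2.24943647e-01,  9.74371774e-01, -2.72669008e-05]), 'wrist_force': array([ 0.0453829 , -0.63251792, -0.1122977 ]), 'torque': array([-0.03404712, -0.02912763,  0.01700625]), 'gripper_force': 0.0, 'gripper_width': 0.9980700212348964}
```

```bash
python3 - <<'E'
import cv2
a=cv2.imread("pics/top0.png")[150:310,100:420]; cv2.imwrite("pics/top0c.png",cv2.resize(a,None,fx=2.5,fy=2.5,interpolation=3))
a=cv2.imread("pics/scene0.png")[130:350,160:480]; cv2.imwrite("pics/scene0c.png",cv2.resize(a,None,fx=2.5,fy=2.5,interpolation=3))
E
```

```text
(no output)
```

View pics/top0c.png

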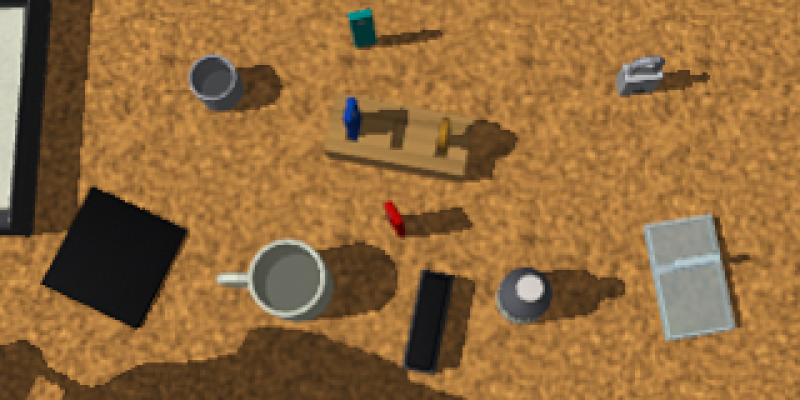

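View pics/scene0c.png

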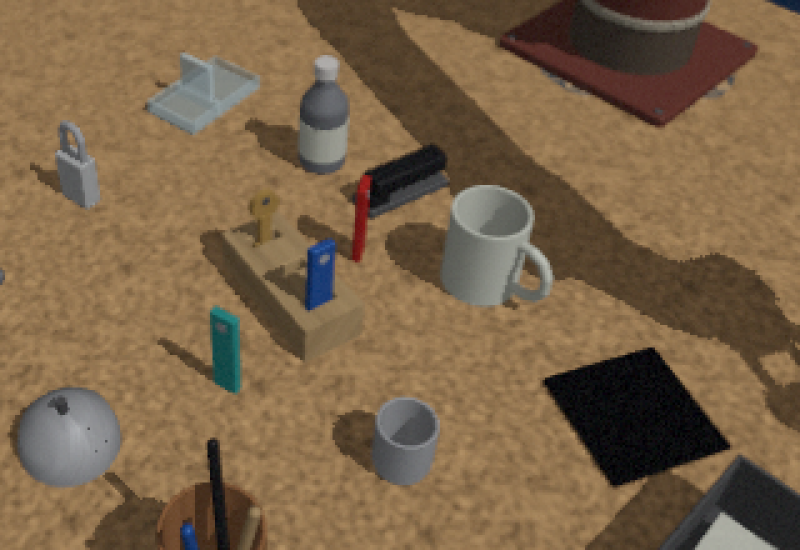

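Box at top px (375,261); cup (186,183), with no likeness except the pen pot. Blue fob stands in the rack at (240,198); look-alikes are the red fob (258,238) and the teal fob (245,161). Padlock (356,180), coaster (145,253). The crops confirm these: the box's smaller bay faces +x, and the blue fob is in the rack's +y slot.

```bash
python3 -m jog '[[[27,-42,3],-3,100],[[27,-42,3],-3,100],[[27,-42,3],-3,100],[[27,-42,3],-3,100],[[27,-42,3],-3,100],[[27,-42,3],-3,100],[[27,-42,3],-3,100],[[27,-42,3],-3,100],[[-5,-46,0],-3,100],[[-5,-46,0],-3,100]]'
python3 -m jog '[[[-5,-46,0],-3,100],[[-5,-46,0],-3,100],[[-5,-46,0],-3,100],[[-5,-46,0],-3,100],[[-5,-46,0],-3,100],[[-5,-46,0],-3,100],[[-5,-46,0],-3,100],[[-5,-46,0],-2,100],[[-5,-46,0],0,100],[[0,0,0],0,100]]'
python3 - <<'E'
from h import *
f=grab("wrist"); save(f,"w1")
s=arm.observe(); print(s["clock"],s["tcp_pos"],s["ee_rot"],s["qpos"])
for d in vision.trace("token_box_mid","wrist")[:2]:
    ys,xs=np.nonzero(d["pixels"]); print(d["p"],d["box"])
    w=onz(f,np.c_[xs,ys],.016)[:,:2]; r=cv2.minAreaRect((w*1000).astype(np.float32)); print(r)
f=grab("top")
d=vision.trace("coaster","top")[0]; ys,xs=np.nonzero(d["pixels"]); print(cv2.minAreaRect((onz(f,np.c_[xs,ys],.006)[:,:2]*1000).astype(np.float32)))
d=vision.trace("rack","top")[0]; ys,xs=np.nonzero(d["pixels"]); print(cv2.minAreaRect((onz(f,np.c_[xs,ys],.04)[:,:2]*1000).astype(np.float32)))
# tray corner triangulation
g=grab("scene")
c1,a=ray(f,[[113,244]]); c2,b=ray(g,[[456,313]])
k=np.linalg.lstsq(np.c_[a[0],-b[0]],c2-c1,rcond=None)[0]; print("tray",c1+a[0]*k[0],c2+b[0]*k[1])
E
```

```text
clock: 2.1
tcp_pos: [0.4912, 0.1541, 0.2464]
ee_rot: [0.0, 0.471, 0.882, -0.0]
wrist_force: [0.8, 0.4, 0.2]
gripper_width: 1.003
gripper_force: 0.0
clock: 3.1
tcp_pos: [0.4437, -0.2642, 0.2472]
ee_rot: [0.001, 0.639, 0.769, -0.001]
wrist_force: [0.1, -0.0, -0.6]
gripper_width: 1.001
gripper_force: 0.0
3.15 [ 0.4446351  -0.26096437  0.24679803] [ 3.66238151e-04  6.38404490e-01  7.69700873e-01 -3.74187894e-04] [-0.35721126  0.02664591  0.82907397  1.78504117 -0.01927434  1.33803904
  0.66207058]
0.56 [230.4, 138.9, 340.4, 204.3]
((455.7245178222656, -265.24774169921875), (117.57465362548828, 70.68666076660156), 10.500387191772461)
0.35 [271.5, 0.8, 325.1, 33.3]
((438.23431396484375, -111.28126525878906), (52.74674606323242, 25.0296688079834), 10.437286376953125)
((474.37835693359375, 309.3714599609375), (110.84339904785156, 109.83924865722656), 64.83462524414062)
((588.7999267578125, 26.21794891357422), (139.8892059326172, 67.89532470703125), 80.42202758789062)
tray [0.48971685 0.38146628 0.03644591] [0.48244886 0.39672838 0.0409826 ]
```

View pics/w1.png

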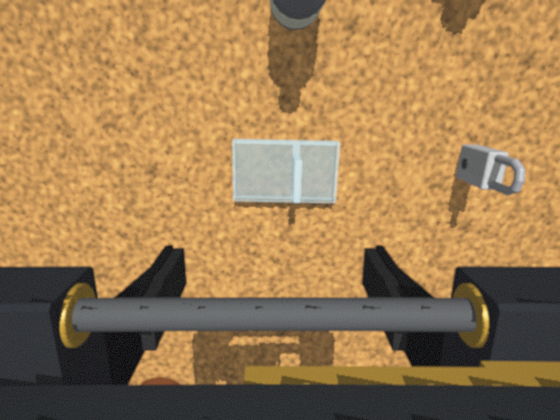

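The picture shows the box at (285,170) with its handle at (297,172), smaller bay to the right, and the padlock at (490,168). The tool is aligned with the box (10.5°), so I go down onto the handle.

```bash
python3 -m jog '[[[11,-1,-40],0,100],[[11,-1,-40],0,100],[[0,0,-40],0,100],[[0,0,-40],0,100],[[0,0,-25],0,100],[[0,0,-15],0,100],[[0,0,-14],0,100],[[0,0,0],0,100],[[0,0,0],0,100]]'
python3 - <<'E'
from h import *
f=grab("wrist"); save(f,"w2"); print(arm.observe()["tcp_pos"])
E
```

```text
clock: 4.3
tcp_pos: [0.4685, -0.2598, 0.0334]
ee_rot: [0.0, 0.636, 0.772, 0.0]
wrist_force: [0.2, 0.2, -0.5]
gripper_width: 1.0
gripper_force: 0.0
[ 0.46872162 -0.26001226  0.0336641 ]
```

View pics/w2.png

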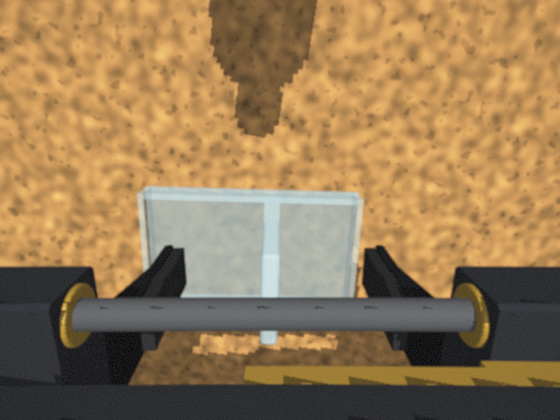

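The handle (268,300) stands between the open fingers. I close and lift.

```bash
python3 -m jog '[[[0,-3,-2],0,60],[[0,0,0],0,0],[[0,0,0],0,0],[[0,0,0],0,0],[[0,0,0],0,0],[[0,0,0],0,0],[[0,0,0],0,0],[[0,0,0],0,0],[[0,0,0],0,0]]'
python3 -m jog '[[[0,0,0],0,0],[[0,0,5],0,0],[[0,0,10],0,0],[[0,0,20],0,0],[[0,0,30],0,0],[[0,0,35],0,0],[[0,0,35],0,0],[[0,0,35],0,0],[[0,0,0],0,0]]'
```

```text
clock: 5.25
tcp_pos: [0.4679, -0.2626, 0.0305]
ee_rot: [-0.0, 0.636, 0.772, -0.0]
wrist_force: [-0.1, -0.2, 0.6]
gripper_width: 0.265
gripper_force: 0.0
clock: 6.15
tcp_pos: [0.4697, -0.2642, 0.2055]
ee_rot: [0.003, 0.636, 0.771, 0.002]
wrist_force: [-0.0, -0.7, -2.8]
gripper_width: 0.09
gripper_force: 30.0
```

```bash
python3 -m jog '[[[5,20,0],-3,0],[[5,35,0],-4,0],[[5,35,0],-4,0],[[5,35,0],-4,0],[[0,35,0],-4,0],[[0,35,0],-4,0],[[0,35,0],-4,0],[[0,35,0],-4,0],[[0,35,0],-4,0],[[0,35,0],-4,0]]'
python3 -m jog '[[[0,35,0],-4,0],[[0,35,0],-4,0],[[0,35,0],-4,0],[[0,35,0],-4,0],[[0,35,0],-4,0],[[-4,35,0],-1,0],[[-4,20,0],0,0],[[0,0,0],0,0],[[0,0,0],0,0],[[0,0,0],0,0]]'
python3 - <<'E'
from h import *
f=grab("wrist"); save(f,"w3"); s=arm.observe();print(s["tcp_pos"],s["ee_rot"])
T=s["tcp_pos"]; zb=T[2]-.0305
for d in vision.trace("token_box_mid","wrist")[:2]:
    print(d["p"],d["box"])
for n in("token_box_mid","coaster"):
    for d in vision.trace(n,"wrist")[:1]:
        ys,xs=np.nonzero(d["pixels"]); print(n,d["p"],cv2.minAreaRect((onz(f,np.c_[xs,ys],.006 if n=="coaster" else zb+.016)[:,:2]*1000).astype(np.float32)))
E
```

```text
clock: 7.15
tcp_pos: [0.4872, 0.0734, 0.2002]
ee_rot: [-0.0, 0.858, 0.514, -0.0]
wrist_force: [1.3, -1.0, -2.0]
gripper_width: 0.089
gripper_force: 29.9
clock: 8.15
tcp_pos: [0.4802, 0.3008, 0.2003]
ee_rot: [0.0, 0.937, 0.349, -0.0]
wrist_force: [0.2, -0.4, -1.8]
gripper_width: 0.091
gripper_force: 30.0
[0.48024875 0.30089158 0.20047532] [ 1.86581660e-04  9.37000008e-01  3.49329272e-01 -1.05062259e-04]
0.6 [134.6, 184.8, 368.0, 341.9]
token_box_mid 0.6 ((466.4744873046875, 303.459228515625), (90.49486541748047, 113.93003845214844), 40.87446975708008)
coaster 0.91 ((478.7115478515625, 318.7018127441406), (90.77593994140625, 110.90330505371094), 66.02336883544922)
```

View pics/w3.png

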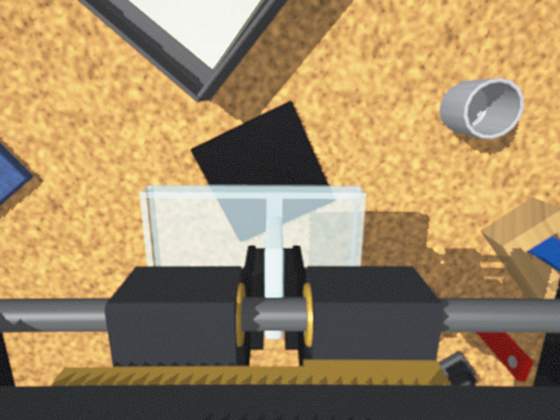

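The picture shows the held box's far wall at row 187 (columns 145–365). The coaster's corners are at (192,150), (291,101), (335,202) and (241,240), the last two seen through the box. The tray's corner is at (202,100).

```bash
python3 - <<'E'
from h import *
f=grab("wrist"); s=arm.observe(); T=s["tcp_pos"]; zb=T[2]-.0305
c=onz(f,[[192,150],[291,101],[335,202],[241,240]],.006)[:,:2]; print("coaster",c.mean(0),np.linalg.norm(np.diff(c,axis=0),axis=1))
e=onz(f,[[145,188],[365,190]],zb+.016)[:,:2]; v=e[1]-e[0]; L=np.linalg.norm(v); v/=L; n=np.array([-v[1],v[0]])
print("edge",e,L,np.degrees(np.arctan2(v[1],v[0])))
for sg in(1,-1): print("box centre",e.mean(0)+sg*n*.034)
E
```

```text
coaster [0.47490185 0.30871791] [0.10701919 0.10994484 0.10625534]
edge [[0.46418749 0.37328873]
 [0.53586089 0.28901954]] 0.11062717622947393 -49.61786568359306
box centre [0.52592336 0.35318214]
box centre [0.47412501 0.30912614]
```

Box and coaster are already centred within 1 mm, so I lower it.

```bash
python3 -m jog '[[[0,0,-20],0,0],[[0,0,-30],0,0],[[0,0,-30],0,0],[[0,0,-30],0,0],[[0,0,-25],0,0],[[0,0,-15],0,0],[[0,0,-8],0,0],[[0,0,0],0,0],[[0,0,-3],0,0],[[0,0,0],0,0]]'
python3 -m jog '[[[0,0,-2],0,0],[[0,0,0],0,0],[[0,0,-1],0,0],[[0,0,0],0,0]]'
```

```text
clock: 9.4
tcp_pos: [0.4804, 0.3027, 0.0403]
ee_rot: [-0.0, 0.937, 0.35, 0.001]
wrist_force: [-0.8, -0.8, -2.4]
gripper_width: 0.088
gripper_force: 30.0
clock: 9.8
tcp_pos: [0.4806, 0.3028, 0.04]
ee_rot: [-0.001, 0.937, 0.35, 0.001]
wrist_force: [-11.5, -6.2, 27.2]
gripper_width: 0.083
gripper_force: 30.0
```

```bash
python3 -m jog '[[[0,0,3],0,0],[[0,0,0],0,40],[[0,0,0],0,40],[[0,0,0],0,40],[[0,0,0],0,40],[[0,0,15],0,40],[[0,0,35],0,40],[[0,0,45],0,60],[[0,0,45],0,100],[[0,0,0],0,100]]'
python3 - <<'E'
from h import *
f=grab("wrist"); save(f,"w4"); s=arm.observe();print(s["tcp_pos"],s["ee_rot"])
d=vision.trace("token_box_mid","wrist")
if d: ys,xs=np.nonzero(d[0]["pixels"]);print(d[0]["p"],cv2.minAreaRect((onz(f,np.c_[xs,ys],.022)[:,:2]*1000).astype(np.float32)))
g=grab("top")
d=vision.trace("token_box_mid","top")
if d: ys,xs=np.nonzero(d[0]["pixels"]);print(d[0]["p"],cv2.minAreaRect((onz(g,np.c_[xs,ys],.022)[:,:2]*1000).astype(np.float32)))
for d in vision.trace("cup_mid","wrist")[:2]:
    ys,xs=np.nonzero(d["pixels"]); print("cup w",d["p"],d["box"])
for d in vision.trace("cup_mid","top")[:2]:
    print("cup t",d["p"],d["box"],onz(g,[[(d["box"][0]+d["box"][2])/2,(d["box"][1]+d["box"][3])/2]],.026))
E
```

```text
clock: 10.8
tcp_pos: [0.483, 0.304, 0.1872]
ee_rot: [-0.002, 0.937, 0.35, 0.005]
wrist_force: [-0.3, -0.3, -0.6]
gripper_width: 0.587
gripper_force: 0.0
[0.48168789 0.30337209 0.18388815] [-0.00135041  0.93672377  0.35005211  0.00320719]
0.64 ((471.1649169921875, 309.6417236328125), (73.9801025390625, 116.25701141357422), 41.15541076660156)
0.69 ((472.1068115234375, 309.9009704589844), (73.58531951904297, 115.68270111083984), 41.1541862487793)
cup w 0.81 [442.3, 87.2, 533.8, 147.6]
cup w 0.24 [487.8, 206.3, 557.4, 298.0]
cup t 0.87 [176.6, 173.3, 196.8, 195.5] [[0.64426567 0.2084681  0.026     ]]
```

View pics/w4.png

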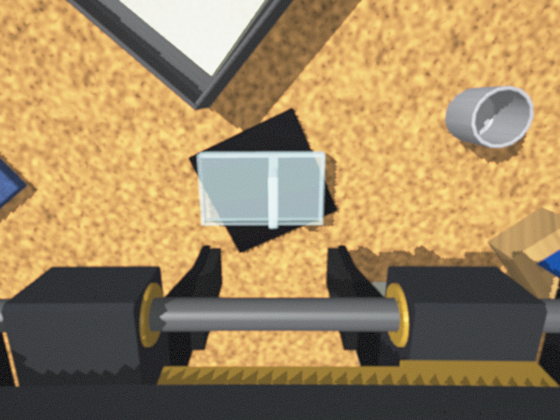

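The box stands at (262,190) in the middle of the coaster. The cup's rim is at (500,117). Next is the cup, with the tool turned +90° so it closes along the box's y.

```bash
python3 -m jog '[[[10,-5,0],8,100],[[15,-9,0],8,100],[[15,-9,0],8,100],[[15,-9,0],8,100],[[15,-9,0],8,100],[[15,-9,0],8,100],[[15,-9,0],8,100],[[15,-9,0],8,100],[[15,-9,0],8,100],[[15,-9,0],8,100]]'
python3 -m jog '[[[15,-9,0],8,100],[[2,0,0],2,100],[[0,0,0],0,100],[[0,0,0],0,100]]'
python3 - <<'E'
from h import *
f=grab("wrist"); save(f,"w5"); s=arm.observe();print(s["tcp_pos"],s["ee_rot"])
for d in vision.trace("cup_mid","wrist")[:1]:
    m=d["pixels"]; print(d["p"],d["box"])
    # fit centre: silhouette of cylinder
    from scipy.optimize import least_squares
    a=np.linspace(0,2*np.pi,60); ys,xs=np.nonzero(m); b=np.array([xs.min(),ys.min(),xs.max(),ys.max()])
    def r(p):
        P=np.vstack([np.c_[p[0]+.024*np.cos(a),p[1]+.024*np.sin(a),0*a+z] for z in(0,.052)]); q=proj(f,P); return np.r_[q.min(0),q.max(0)]-b
    o=least_squares(r,[.644,.2085]); print(o.x,o.fun)
E
```

```text
clock: 12.1
tcp_pos: [0.6249, 0.2157, 0.1781]
ee_rot: [-0.001, 0.49, 0.872, -0.001]
wrist_force: [0.1, -0.1, 0.6]
gripper_width: 0.997
gripper_force: 0.0
clock: 12.5
tcp_pos: [0.6413, 0.2074, 0.1785]
ee_rot: [-0.001, 0.415, 0.91, -0.001]
wrist_force: [-0.6, -0.6, 0.1]
gripper_width: 0.999
gripper_force: 0.0
[0.64122142 0.20770751 0.17879195] [-5.50132746e-04  4.15049767e-01  9.09798452e-01 -4.06109311e-04]
0.67 [254.0, 160.3, 313.0, 225.1]
[0.64933769 0.20843425] [-1.43272434 -1.51752698  1.42989482  1.51541687]
```

```bash
python3 -m jog '[[[4,0,-20],0,100],[[4,1,-40],0,100],[[0,0,-40],0,100],[[0,0,-30],0,100],[[0,0,-15],0,100],[[0,0,-6],0,100],[[0,0,0],0,100],[[0,0,0],0,0],[[0,0,0],0,0],[[0,0,0],0,0]]'
python3 -m jog '[[[0,0,0],0,0],[[0,0,0],0,0],[[0,0,0],0,0],[[0,0,0],0,0],[[0,0,0],0,0]]'
```

```text
clock: 13.6
tcp_pos: [0.6506, 0.2085, 0.0299]
ee_rot: [0.001, 0.415, 0.91, 0.001]
wrist_force: [0.6, -0.3, 0.1]
gripper_width: 0.815
gripper_force: 0.0
clock: 14.1
tcp_pos: [0.6499, 0.2083, 0.0287]
ee_rot: [0.0, 0.415, 0.91, 0.0]
wrist_force: [-0.3, -0.1, 1.3]
gripper_width: 0.545
gripper_force: 30.0
```

```bash
python3 -m jog '[[[0,0,10],0,0],[[0,0,25],0,0],[[0,0,35],0,0],[[-10,6,35],0,0],[[-25,16,0],0,0],[[-30,19,0],0,0],[[-30,19,0],0,0],[[-30,19,0],0,0],[[-30,19,0],0,0],[[-22,13,0],0,0]]'
python3 -m jog '[[[-16,8,0],0,0],[[0,0,0],0,0],[[0,0,0],0,0]]'
python3 - <<'E'
from h import *
f=grab("wrist"); save(f,"w6"); s=arm.observe();print(s["tcp_pos"],s["ee_rot"])
d=vision.trace("token_box_mid","wrist")
if d: ys,xs=np.nonzero(d[0]["pixels"]);print(d[0]["p"],cv2.minAreaRect((onz(f,np.c_[xs,ys],.022)[:,:2]*1000).astype(np.float32)))
E
```

```text
clock: 15.1
tcp_pos: [0.4707, 0.3209, 0.1341]
ee_rot: [-0.0, 0.414, 0.91, 0.0]
wrist_force: [0.5, 0.7, -1.2]
gripper_width: 0.545
gripper_force: 30.0
clock: 15.4
tcp_pos: [0.4571, 0.3273, 0.1341]
ee_rot: [0.0, 0.415, 0.91, 0.0]
wrist_force: [1.0, -0.5, -0.8]
gripper_width: 0.544
gripper_force: 30.0
[0.45764099 0.32679063 0.13398261] [3.20249284e-04 4.15049953e-01 9.09798554e-01 1.60033423e-04]
0.94 ((452.4835510253906, 332.2606201171875), (68.94239044189453, 60.72740936279297), 40.99113464355469)
```

View pics/w6.png

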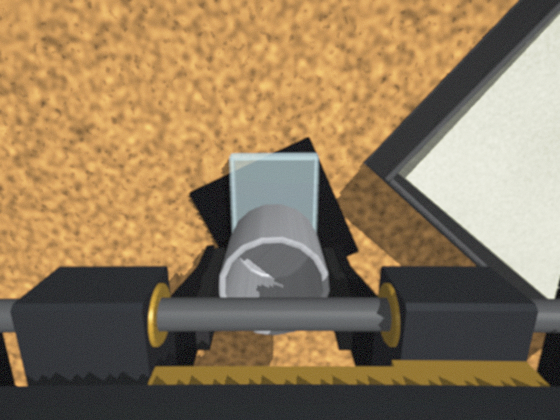

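The held cup's rim is at (274,285). The end wall of the larger bay is at row 155, columns 230–319.

```bash
python3 - <<'E'
from h import *
f=grab("wrist"); s=arm.observe(); T=s["tcp_pos"][:2]
e=onz(f,[[230,155],[319,155]],.022)[:,:2]; u=np.array([np.cos(np.radians(-49)),np.sin(np.radians(-49))])
m=e.mean(0); print("len",np.linalg.norm(e[1]-e[0]),"cup target",m+.034*u,"box",m+.058*u,"delta mm",(m+.034*u-T)*1000)
# held cup: rim ellipse left/right/top/bottom est
print("cup rim pts",onz(f,[[220,280],[328,280]],T[0]*0+s["tcp_pos"][2]-.0287+.052)[:,:2].mean(0),T)
E
```

```text
len 0.0674735939535306 cup target [0.45708098 0.32798928] box [0.4728264  0.30987625] delta mm [-0.76716069  1.50128081]
cup rim pts [0.45490321 0.32973202] [0.45784814 0.326488  ]
```

```bash
python3 -m jog '[[[0,1,-15],0,0],[[0,0,-25],0,0],[[0,0,-25],0,0],[[0,0,-15],0,0],[[0,0,-8],0,0],[[0,0,-4],0,0],[[0,0,0],0,0],[[0,0,-2],0,0],[[0,0,-1],0,0],[[0,0,0],0,0]]'
```

```text
clock: 16.55
tcp_pos: [0.457, 0.3286, 0.0389]
ee_rot: [0.0, 0.415, 0.91, 0.0]
wrist_force: [-0.0, 0.1, -2.0]
gripper_width: 0.543
gripper_force: 30.0
```

```bash
python3 -m jog '[[[0,0,-1],0,0],[[0,0,0],0,0],[[0,0,-1],0,0],[[0,0,0],0,0]]'
```

```text
clock: 16.95
tcp_pos: [0.4569, 0.3284, 0.0375]
ee_rot: [-0.0, 0.415, 0.91, 0.0]
wrist_force: [-3.2, -2.6, 9.5]
gripper_width: 0.546
gripper_force: 30.0
```

```bash
python3 -m jog '[[[0,0,1],0,100],[[0,0,0],0,100],[[0,0,0],0,100],[[0,0,0],0,100],[[0,0,15],0,100],[[0,0,35],0,100],[[0,0,45],0,100],[[0,0,45],0,100],[[17,-32,20],5,100],[[17,-32,20],5,100]]'
python3 -m jog '[[[17,-32,0],5,100],[[17,-32,0],5,100],[[17,-32,0],5,100],[[17,-32,0],5,100],[[17,-32,0],5,100],[[17,-32,0],4,100],[[0,0,0],0,100],[[0,0,0],0,100]]'
python3 - <<'E'
from h import *
f=grab("wrist"); save(f,"w7"); s=arm.observe();print(s["tcp_pos"],s["ee_rot"])
for d in vision.trace("rack","wrist")[:1]: print(d["p"],d["box"])
for d in vision.trace("fob_mid","wrist")[:3]: print(d["p"],d["box"])
g=grab("top")
for d in vision.trace("cup_mid","top")[:2]: print("cup t",d["p"],d["box"],onz(g,[[(d["box"][0]+d["box"][2])/2,(d["box"][1]+d["box"][3])/2]],.035))
E
```

```text
clock: 17.95
tcp_pos: [0.4912, 0.2646, 0.2206]
ee_rot: [0.001, 0.331, 0.944, 0.001]
wrist_force: [1.2, 0.3, 0.0]
gripper_width: 1.002
gripper_force: 0.0
clock: 18.75
tcp_pos: [0.593, 0.0715, 0.2183]
ee_rot: [0.0, 0.089, 0.996, 0.0]
wrist_force: [0.4, 0.4, -0.3]
gripper_width: 0.997
gripper_force: 0.0
[0.59268024 0.0729016  0.21817233] [6.03316606e-05 8.75155041e-02 9.96163097e-01 3.42681916e-04]
0.62 [146.3, 151.0, 295.4, 221.7]
0.7 [269.2, 258.4, 297.3, 296.8]
0.65 [267.5, 173.3, 275.1, 225.7]
0.61 [182.8, 80.3, 222.0, 114.2]
cup t 0.76 [121.8, 245.4, 146.6, 271.2] [[0.45517209 0.32694055 0.035     ]]
```

View pics/w7.png

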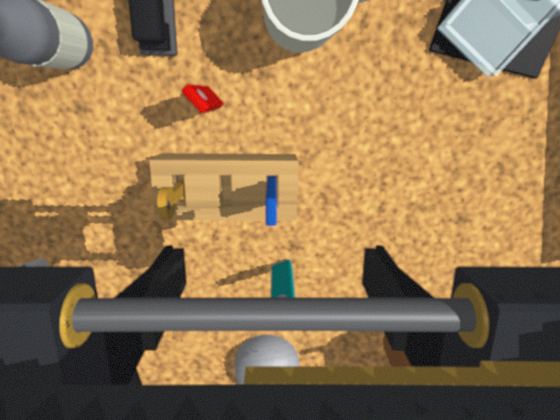

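Blue fob at (271,200) in the rack; teal at (283,278) and red at (202,97) are the look-alikes. I fit the blue pixels with the fob's box model.

```bash
cat > fit.py <<'E'
from h import *
from scipy.optimize import minimize
f=grab("wrist"); s=arm.observe(); F=f["frame"].astype(int)
m=((F[...,2]>F[...,0]+50)&(F[...,2]>F[...,1]+40)); m[:150]=0; m[250:]=0; m[:,:230]=0; m[:,320:]=0
ys,xs=np.nonzero(m); print("blue",xs.min(),ys.min(),xs.max(),ys.max(),len(xs),"cam",-f["R"].T@f["t"])
mm=m.astype(np.uint8)
def sil(p):
    c,sn=np.cos(p[2]),np.sin(p[2])
    P=[[p[0]+a*c-b*sn,p[1]+a*sn+b*c,z] for a in(-.012,.012) for b in(-.0045,.0045) for z in(.04,.105)]
    h=cv2.convexHull(proj(f,P).astype(np.float32)); im=np.zeros_like(mm)
    cv2.fillConvexPoly(im,np.round(h*16).astype(np.int32),1,shift=4); return im
def cost(p): i=sil(p); return 1-(i&mm).sum()/max((i|mm).sum(),1)
best=min((minimize(cost,[x,y,np.radians(-10)],method="Nelder-Mead",options=dict(initial_simplex=[[x,y,-.17],[x+.005,y,-.17],[x,y+.005,-.17],[x,y,-.05]])) for x in(.58,.595,.61) for y in(.06,.07,.08)),key=lambda o:o.fun)
print(best.x,best.fun,np.degrees(best.x[2]))
# rack top corners in picture: far/near edges
print("rack pts z.04",onz(f,[[152,160],[297,160],[297,218],[271,225],[271,175]],.04)[:,:2])
print("fobtop?",onz(f,[[271,224],[271,177]],.105)[:,:2],s["tcp_pos"])
E
python3 fit.py
```

```text
blue 263 178 273 226 466 cam [0.5117914  0.08774904 0.38097922]
[ 0.60129749  0.06792232 -0.18157356] 0.17957746478873238 -10.403398691471258
rack pts z.04 [[ 0.55303058 -0.03595772]
 [ 0.57640887  0.09864451]
 [ 0.63373256  0.08975872]
 [ 0.63658656  0.06307521]
 [ 0.58642357  0.07194702]]
fobtop? [[0.61195079 0.06792839]
 [0.57375532 0.07468362]] [0.59252222 0.07353379 0.21771657]
```

```bash
python3 -m jog '[[[5,-3,-20],0,70],[[4,-2,-35],0,70],[[0,0,-35],0,70],[[0,0,-30],0,70],[[0,0,-15],0,70],[[0,0,-7],0,70],[[0,0,0],0,70],[[0,0,0],0,0],[[0,0,0],0,0],[[0,0,0],0,0]]'
python3 -m jog '[[[0,0,0],0,0],[[0,0,0],0,0],[[0,0,0],0,0],[[0,0,0],0,0],[[0,0,0],0,0],[[0,0,0],0,0]]'
```

```text
clock: 20.05
tcp_pos: [0.6025, 0.0674, 0.0767]
ee_rot: [0.001, 0.087, 0.996, 0.0]
wrist_force: [1.4, -0.5, 0.4]
gripper_width: 0.51
gripper_force: 0.0
clock: 20.65
tcp_pos: [0.6019, 0.0673, 0.0755]
ee_rot: [-0.0, 0.087, 0.996, -0.0]
wrist_force: [0.7, -0.4, 0.6]
gripper_width: 0.099
gripper_force: 30.0
```

```bash
python3 -m jog '[[[0,0,10],0,0],[[0,0,25],0,0],[[0,0,35],0,0],[[0,0,35],0,0],[[-15,20,15],-4,0],[[-18,33,0],-5,0],[[-18,33,0],-5,0],[[-18,33,0],-5,0],[[-18,33,0],-5,0],[[-18,33,0],-5,0]]'
python3 -m jog '[[[-18,33,0],-5,0],[[-15,30,0],-5,0],[[-6,13,0],0,0],[[0,0,0],0,0],[[0,0,0],0,0],[[0,0,0],0,0]]'
python3 - <<'E'
from h import *
f=grab("wrist"); save(f,"w8"); s=arm.observe();print(s["tcp_pos"],s["ee_rot"])
for d in vision.trace("cup_mid","wrist")[:2]: print(d["p"],d["box"])
E
```

```text
clock: 21.65
tcp_pos: [0.4961, 0.2535, 0.1965]
ee_rot: [0.0, 0.336, 0.942, 0.0]
wrist_force: [0.1, -0.2, -0.2]
gripper_width: 0.098
gripper_force: 30.0
clock: 22.25
tcp_pos: [0.4591, 0.3264, 0.1957]
ee_rot: [0.0, 0.416, 0.91, -0.0]
wrist_force: [-0.0, 0.2, -0.1]
gripper_width: 0.097
gripper_force: 30.0
[0.45899803 0.3265382  0.19569308] [ 2.33895715e-04  4.15686895e-01  9.09507744e-01 -1.18725208e-04]
0.64 [243.1, 153.7, 304.2, 212.4]
```

View pics/w8.png

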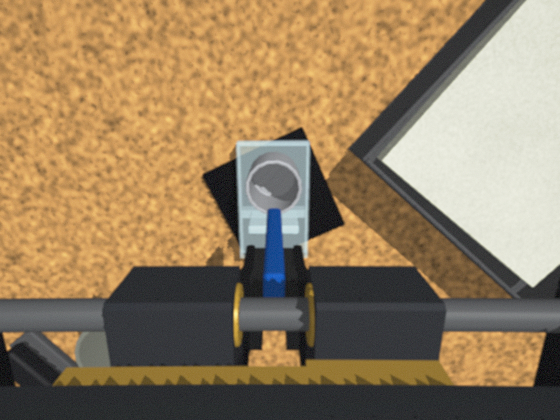

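The cup stands upright in the larger bay with its rim centred at (273,187). The fob's foot is at about (275,210).

```bash
python3 - <<'E'
from h import *
f=grab("wrist"); s=arm.observe(); T=s["tcp_pos"]
u=np.array([np.cos(np.radians(-49)),np.sin(np.radians(-49))]); v=np.array([-u[1],u[0]])
rim=onz(f,[[273,187]],.061)[0,:2]; foot=onz(f,[[274,210]],T[2]-.0605)[0,:2]
# foot's far edge is -x(box) edge: centre = foot + 12mm*u
fc=foot+.012*u
for n,a in(("rim",rim),("foot c",fc)): print(n,a,"rel TCP along u,v mm",(a-T[:2])@u*1000,(a-T[:2])@v*1000)
E
```

```text
rim [0.45501089 0.32973096] rel TCP along u,v mm -4.4190098011857115 -0.990153639198484
foot c [0.46097833 0.32414204] rel TCP along u,v mm 3.713990317649245 -0.15313933115603404
```

```bash
python3 -m jog '[[[-3,3,-15],0,0],[[-3,3,-25],0,0],[[0,0,-25],0,0],[[0,0,0],0,0],[[0,0,0],0,0]]'
python3 - <<'E'
from h import *
f=grab("wrist"); save(f,"w9"); s=arm.observe();T=s["tcp_pos"];print(T)
a=f["frame"][130:350,140:420]; cv2.imwrite("pics/w9c.png",cv2.resize(a,None,fx=2.5,fy=2.5,interpolation=3)[:,:,::-1])
E
```

```text
clock: 22.9
tcp_pos: [0.4516, 0.3339, 0.1302]
ee_rot: [-0.0, 0.415, 0.91, -0.001]
wrist_force: [0.4, -0.5, 0.0]
gripper_width: 0.102
gripper_force: 30.0
[0.45223014 0.33441001 0.1311567 ]
```

View pics/w9c.png

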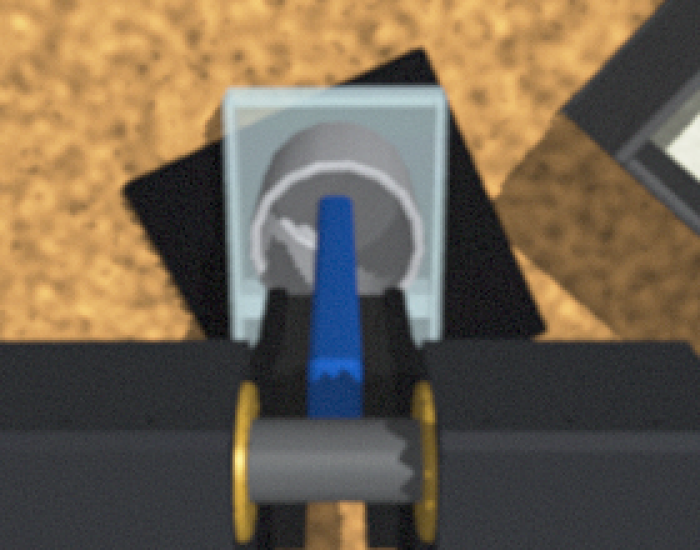

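The fob's foot edge at crop (337,197) lies inside the rim's far inner edge (337,172), in the middle across.

```bash
python3 - <<'E'
from h import *
f=grab("wrist"); s=arm.observe(); T=s["tcp_pos"]
u=np.array([np.cos(np.radians(-49)),np.sin(np.radians(-49))])
foot=onz(f,[[274.8,209]],T[2]-.0605)[0,:2]; rim=onz(f,[[274.8,195.5],[274.8,199]],.061)[:,:2]
print(T,(foot-T[:2])@u*1000,(rim-T[:2])@u*1000)
E
```

```text
[0.45247756 0.33464978 0.13162698] -9.442723607423956 [-15.60607735 -13.17726549]
```

```bash
python3 -m jog '[[[3,-3,0],0,0],[[0,0,-10],0,0],[[0,0,-15],0,0],[[0,0,-15],0,0],[[0,0,-10],0,0],[[0,0,-3],0,0],[[0,0,0],0,0],[[0,0,0],0,0]]'
```

```text
clock: 23.8
tcp_pos: [0.4551, 0.3315, 0.0778]
ee_rot: [0.0, 0.415, 0.91, 0.0]
wrist_force: [0.1, 0.1, -0.9]
gripper_width: 0.097
gripper_force: 30.0
```

```bash
python3 -m jog '[[[0,0,-2],0,0],[[0,0,-1],0,0],[[0,0,0],0,0],[[0,0,0],0,30],[[0,0,0],0,60],[[0,0,0],0,100],[[0,0,0],0,100],[[0,0,0],0,100],[[0,0,0],0,100]]'
python3 -m jog '[[[0,0,15],0,100],[[0,0,30],0,100],[[0,0,35],0,100],[[0,0,35],0,100],[[0,0,20],0,100],[[0,0,0],0,100],[[0,0,0],0,100]]'
python3 - <<'E'
from h import *
f=grab("wrist"); s=arm.observe(); print(s["tcp_pos"])
a=f["frame"][100:320,140:420]; cv2.imwrite("pics/w10.png",cv2.resize(a,None,fx=2.5,fy=2.5,interpolation=3)[:,:,::-1])
g=grab("top"); 
for d in vision.trace("padlock_mid","top")[:2]:
    ys,xs=np.nonzero(d["pixels"]); print("pad",d["p"],d["box"],onz(g,[[xs.mean(),ys.mean()]],.03)[0])
E
```

```text
clock: 24.7
tcp_pos: [0.4549, 0.3313, 0.0745]
ee_rot: [-0.0, 0.415, 0.91, -0.0]
wrist_force: [0.7, -0.2, 0.5]
gripper_width: 0.561
gripper_force: 0.0
clock: 25.4
tcp_pos: [0.455, 0.3314, 0.2103]
ee_rot: [0.0, 0.415, 0.91, 0.001]
wrist_force: [-0.3, -0.5, 0.4]
gripper_width: 0.996
gripper_force: 0.0
[0.45456705 0.33104585 0.20930187]
pad 0.51 [345.1, 173.2, 365.0, 191.2] [ 0.6560981  -0.21896949  0.03      ]
```

View pics/w10.png

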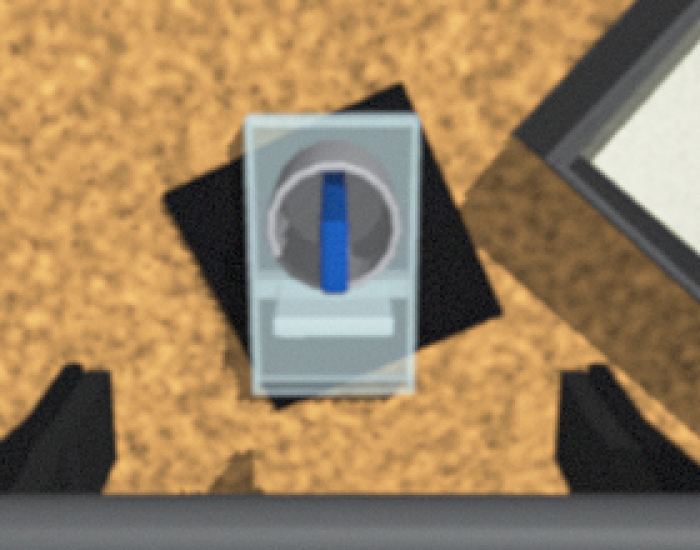

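The fob stands upright in the cup at crop (335,235), let go. Now the padlock.

```bash
python3 -m jog '[[[14,-39,5],-7,100],[[14,-39,5],-8,100],[[14,-39,0],-8,100],[[14,-39,0],-8,100],[[14,-39,0],-8,100],[[14,-39,0],-8,100],[[14,-39,0],-8,100],[[14,-39,0],-8,100],[[14,-39,0],-8,100],[[14,-39,0],-8,100]]'
python3 -m jog '[[[14,-39,0],-8,100],[[14,-39,0],-8,100],[[14,-39,0],-8,100],[[14,-39,0],-5,100],[[0,0,0],0,100],[[0,0,0],0,100],[[0,0,0],0,100]]'
python3 - <<'E'
from h import *
f=grab("wrist"); save(f,"w11"); s=arm.observe(); print(s["tcp_pos"],s["ee_rot"],s["qpos"])
for d in vision.trace("padlock_mid","wrist")[:2]: print("pad",d["p"],d["box"])
E
```

```text
clock: 26.55
tcp_pos: [0.5947, -0.0602, 0.2187]
ee_rot: [-0.0, 0.9, 0.436, -0.001]
wrist_force: [-0.7, 0.6, 1.1]
gripper_width: 1.0
gripper_force: 0.0
clock: 27.25
tcp_pos: [0.6508, -0.2133, 0.2187]
ee_rot: [-0.001, 0.98, 0.2, -0.001]
wrist_force: [-0.7, 0.9, -0.3]
gripper_width: 1.001
gripper_force: 0.0
[ 0.65087864 -0.21297223  0.21905892] [-6.16550579e-04  9.79694439e-01  2.00495329e-01 -2.21630536e-04] [-0.25245221  0.48095931  0.72979891  1.40029499 -0.32022842  1.38139212
 -0.68631227]
pad 0.6 [259.3, 158.0, 302.7, 202.4]
```

View pics/w11.png

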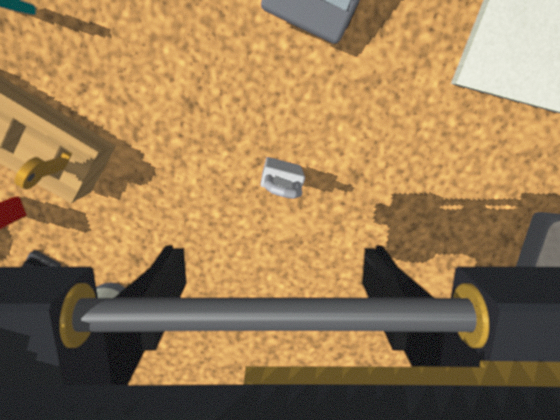

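The padlock is at (283,180), with its body top's edge running from (263,160) to (304,167), slightly clockwise of the finger axis. I fit its model.

```bash
python3 - <<'E'
from h import *
from scipy.optimize import minimize
f=grab("wrist"); s=arm.observe(); d=vision.trace("padlock_mid","wrist")[0]; mm=d["pixels"].astype(np.uint8)
def sil(p,im=None):
    c,sn=np.cos(p[2]),np.sin(p[2]); im=np.zeros_like(mm)
    for hx,hy,z0,z1 in((.01,.019,0,.055),(.003,.017,.055,.09)):
        P=[[p[0]+a*c-b*sn,p[1]+a*sn+b*c,z] for a in(-hx,hx) for b in(-hy,hy) for z in(z0,z1)]
        cv2.fillConvexPoly(im,np.round(cv2.convexHull(proj(f,P).astype(np.float32))*16).astype(np.int32),1,shift=4)
    return im
def cost(p): i=sil(p); return 1-(i&mm).sum()/(i|mm).sum()
os=[minimize(cost,[x,y,t],method="Nelder-Mead",options=dict(initial_simplex=[[x,y,t],[x+.006,y,t],[x,y+.006,t],[x,y,t+.2]])) for x in(.645,.66) for y in(-.215,-.23) for t in np.radians([0,10,20,35])]
for o in sorted(os,key=lambda o:o.fun)[:4]: print(o.x[:2],np.degrees(o.x[2]),o.fun)
q=s["ee_rot"]; print("toolyaw",np.degrees(np.arctan2(q[2]**2-q[1]**2,2*q[1]*q[2])),s["tcp_pos"])
print("front edge yaw",np.degrees(np.arctan2(*(np.diff(onz(f,[[263.5,159],[304,167.5]],.055),axis=0)[0,[1,0]]))))
E
```

```text
[ 0.65506497 -0.2197931 ] 9.060078503900753 0.11712931618144884
[ 0.65488254 -0.21882586] 8.710475008651787 0.11772665764546686
[ 0.6547625 -0.2189963] 9.278027038846696 0.1182432432432432
[ 0.65476155 -0.21906652] 11.528882009003121 0.11832319134550373
toolyaw -66.87010783461763 [ 0.65100513 -0.21303834  0.21955092]
front edge yaw -78.81814927113314
```

```bash
python3 -m jog '[[[2,-3,-15],-6,100],[[2,-3,-35],-7,100],[[0,0,-40],0,100],[[0,0,-40],0,100],[[0,0,-30],0,100],[[0,0,-15],0,100],[[0,0,-6],0,100],[[0,0,0],0,100],[[0,0,0],0,100]]'
python3 -m jog '[[[0,0,0],0,0],[[0,0,0],0,0],[[0,0,0],0,0],[[0,0,0],0,0],[[0,0,0],0,0],[[0,0,0],0,0],[[0,0,0],0,0],[[0,0,0],0,0]]'
```

```text
clock: 28.35
tcp_pos: [0.6559, -0.2211, 0.0403]
ee_rot: [0.0, 0.996, 0.087, 0.001]
wrist_force: [0.6, -0.1, -0.1]
gripper_width: 1.004
gripper_force: 0.0
clock: 29.15
tcp_pos: [0.6548, -0.2206, 0.0385]
ee_rot: [-0.0, 0.996, 0.087, -0.0]
wrist_force: [-0.8, 1.6, -0.9]
gripper_width: 0.435
gripper_force: 29.9
```

```bash
python3 -m jog '[[[0,0,10],0,0],[[0,0,30],0,0],[[0,0,35],0,0],[[0,0,35],0,0],[[0,10,35],4,0],[[-10,30,15],8,0],[[-10,32,0],8,0],[[-10,32,0],8,0],[[-10,32,0],8,0],[[-10,32,0],8,0]]'
python3 -m jog '[[[-10,32,0],8,0],[[-10,32,0],8,0],[[-10,32,0],8,0],[[-10,32,0],8,0],[[-10,32,0],8,0],[[-10,32,0],8,0],[[-10,32,0],8,0],[[-10,32,0],8,0],[[-10,32,0],8,0],[[-10,32,0],5,0]]'
python3 -m jog '[[[-10,18,0],0,0],[[0,0,0],0,0],[[0,0,0],0,0],[[0,0,0],0,0]]'
python3 - <<'E'
from h import *
f=grab("wrist"); save(f,"w12"); s=arm.observe(); print(s["tcp_pos"],s["ee_rot"]); q=s["ee_rot"]; print("toolyaw",np.degrees(np.arctan2(q[2]**2-q[1]**2,2*q[1]*q[2])))
E
```

```text
clock: 30.15
tcp_pos: [0.6042, -0.0517, 0.1992]
ee_rot: [0.0, 0.89, 0.456, 0.0]
wrist_force: [0.0, 0.7, -2.4]
gripper_width: 0.435
gripper_force: 29.9
clock: 31.15
tcp_pos: [0.5044, 0.2683, 0.1991]
ee_rot: [0.0, 0.413, 0.911, 0.0]
wrist_force: [0.4, -0.2, -2.2]
gripper_width: 0.433
gripper_force: 29.9
clock: 31.55
tcp_pos: [0.4955, 0.2843, 0.1987]
ee_rot: [0.0, 0.416, 0.91, -0.0]
wrist_force: [0.6, -0.3, -1.8]
gripper_width: 0.433
gripper_force: 29.9
[0.49551696 0.28416474 0.19868706] [ 2.29807869e-04  4.15704055e-01  9.09499903e-01 -1.13961422e-04]
toolyaw 40.872674298696865
```

View pics/w12.png

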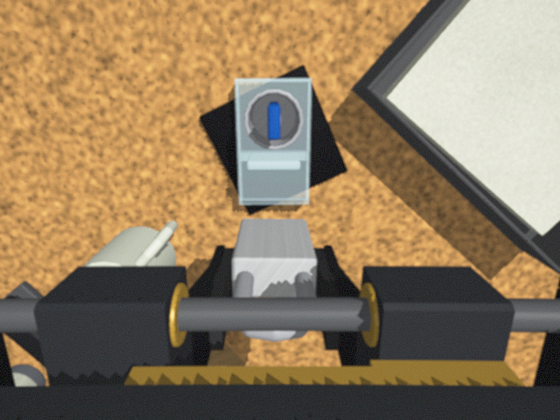

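The box's end walls are at rows 80 and 205 (columns 236–311), with the cup and fob upright inside. The padlock's lower far edge is at row 221 (columns 240–308).

```bash
python3 - <<'E'
from h import *
f=grab("wrist"); s=arm.observe(); T=s["tcp_pos"]
u=np.array([np.cos(np.radians(-49)),np.sin(np.radians(-49))]); v=np.array([-u[1],u[0]])
e=onz(f,[[236,80],[311,80],[309,204],[239,204]],.022)[:,:2]; b=e.mean(0)
x=e[2]+e[3]-e[0]-e[1]; print("box",b,"yaw",np.degrees(np.arctan2(x[1],x[0])),"len",np.linalg.norm(x)/2)
p=onz(f,[[240,221],[308,221]],T[2]-.0385)[:,:2]; pc=p.mean(0)+.010*u; print("pad w",np.linalg.norm(p[1]-p[0]),"pad rel TCP u,v",(pc-T[:2])@u*1000,(pc-T[:2])@v*1000)
t=b+.035*u; print("TCP->target mm",(t-T[:2])*1000,"u,v",(t-T[:2])@u*1000,(t-T[:2])@v*1000)
E
```

```text
box [0.47313134 0.30955511] yaw -48.89151317898103 len 0.11435259661877477
pad w 0.039991918008831735 pad rel TCP u,v 1.0912507789319508 -0.10725156867918477
TCP->target mm [ 0.62636801 -1.10237113] u,v 1.2429044409158394 -0.2504945920361033
```

```bash
python3 -m jog '[[[0,0,-20],0,0],[[0,0,-30],0,0],[[0,0,-30],0,0],[[0,0,-30],0,0],[[0,0,-20],0,0],[[0,0,-10],0,0],[[0,0,-5],0,0],[[0,0,-3],0,0],[[0,0,0],0,0],[[0,0,0],0,0]]'
```

```text
clock: 32.65
tcp_pos: [0.4954, 0.2857, 0.0515]
ee_rot: [0.0, 0.415, 0.91, 0.001]
wrist_force: [0.6, -0.6, -2.3]
gripper_width: 0.435
gripper_force: 29.9
```

```bash
python3 -m jog '[[[0,0,-2],0,0],[[0,0,-1],0,0],[[0,0,0],0,0],[[0,0,-1],0,0],[[0,0,0],0,0]]'
```

```text
clock: 33.15
tcp_pos: [0.495, 0.2853, 0.0474]
ee_rot: [-0.0, 0.415, 0.91, 0.0]
wrist_force: [-2.4, -2.5, 6.1]
gripper_width: 0.433
gripper_force: 30.0
```

Contact. I open straight and lift.

```bash
python3 -m jog '[[[0,0,1],0,0],[[0,0,0],0,80],[[0,0,0],0,100],[[0,0,0],0,100],[[0,0,0],0,100],[[0,0,0],0,100],[[0,0,10],0,100],[[0,0,30],0,100],[[0,0,40],0,100],[[0,0,40],0,100]]'
python3 -m jog '[[[0,0,40],0,100],[[0,0,0],0,100],[[0,0,0],0,100],[[0,0,0],0,100]]'
python3 - <<'E'
from h import *
f=grab("wrist"); a=f["frame"][40:270,140:420]; g=grab("scene"); b=g["frame"][180:350,220:480]
r=lambda i:cv2.resize(i,(400,int(i.shape[0]*400/i.shape[1])),interpolation=3)
a,b=r(a),r(b); h=max(len(a),len(b)); o=np.zeros((h,800,3),np.uint8); o[:len(a),:400]=a; o[:len(b),400:]=b
cv2.imwrite("pics/end.png",o[:,:,::-1])
E
```

```text
clock: 34.15
tcp_pos: [0.4946, 0.285, 0.1695]
ee_rot: [-0.0, 0.415, 0.91, -0.0]
wrist_force: [-0.9, 0.3, 0.6]
gripper_width: 0.991
gripper_force: 0.0
clock: 34.55
tcp_pos: [0.4944, 0.285, 0.2069]
ee_rot: [-0.0, 0.415, 0.91, -0.001]
wrist_force: [0.7, 0.5, -0.1]
gripper_width: 0.998
gripper_force: 0.0
```

View pics/end.png

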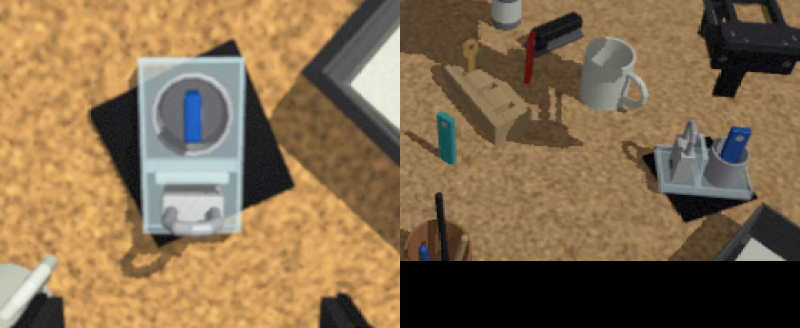

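Both views show the box on the coaster, the cup and fob in the larger bay, and the padlock upright in the smaller bay. The key and mug stand where they were, and the robot is clear of everything.

```bash
python3 -c "
from bench import arm
print(arm.close_job())"
```

```text
the job is handed in; nothing more can be done
None
```

The locker set is made up and handed in at about 35 s of the 118 s: the box is on the coaster, the cup and blue fob are in the larger bay, and the padlock is in the smaller one. The final pictures showed everything upright and let go; no verdict came back.

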